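# Swing out the alignment target's prop leg and stand it on the pad

## Task

The beam alignment target is parked upright in the slot of the aluminium storage block. While it is parked there, swing its folded prop leg out from the back until it meets its stop, and seat it there with a firm, brief push of about 8 N - feel for the stop, as more than 20 N strains the hinge. Then lift the target out and stand it on the middle of the black rubber pad, leaning on its leg and square to the pad with the leg side towards you, and let it go; set it down rather than drop it, and leave the eyepiece, the lens cap and the carton alone.

Things in the scene. Friction and masses are not known exactly. Their poses are not given: they have to be found in the camera images.
- target_centre (a point): Centre of the target's plate: loose, grey, 10 mm thick (x), 56 mm wide (y), 120 mm tall (z), about 0.27 kg with leg. +x leaves the white cross-hair face, -x the back, where the leg is hinged. Starts upright in the block's slot (1 mm play each side, so it can rock a little), lower edge 24 mm above the desk, back towards the robot. Only its top 20 mm are clear of the hinge: grip there, across the 10 mm.
- leg_hinge (a point): On the leg's hinge axis (along the plate's y), 11 mm behind the plate's mid-plane, 88 mm above its lower edge; steel barrel 44 mm wide, 9 mm thick. Frame of the barrel, which carries the stop and does not turn in use: leg at the stop = its z is in line with leg_foot's z. The stop was set by hand: it is met somewhere 0.65 to 0.85 rad from the plate.
- leg_foot (a point): Middle of the leg's foot bar: round steel, 10 mm thick, 180 mm long (y), ends 62 mm beyond the plate's sides; on a 16 x 5 mm strut, 90 mm from the hinge; z points to the hinge. Starts folded, 0.15 to 0.45 rad from the plate; swings out to a rigid stop; friction hinge, about 1.7 N at the bar. Push a bar end from the plate's side; 20 N strains it. On it the target leans back 0.17 to 0.33 rad.
- rack: Storage block, fixed to the desk: aluminium, 34 mm deep (x), 70 mm wide (y), 54 mm high, with an open-ended slot along y, 12 mm wide and 30 mm deep, which holds the target's lower edge. Origin at the centre of its underside, on the desk top. Its yaw is that of the parked target.
- pad: Black rubber pad, fixed flat on the desk: 150 mm (x) by 190 mm (y), 3 mm thick. Origin at the centre of its underside; its -x side is the long side towards the robot.
- eyepiece: Bystander: black eyepiece standing upright, 34 mm diameter, 58 mm high; origin at the centre of its underside. Leave alone.
- lens_cap: Bystander: flat black lens cap, 42 mm diameter, 8 mm high; origin at the centre of its underside. Leave alone.
- objective_carton: Bystander: small standing carton 37 x 50 mm, 72 mm high; origin at the centre of its underside. Leave alone.

How it is judged:
By the outcome, as a careful person would: the job done as asked, in the order asked, and still so for the second after the job is handed in, with the robot touching nothing.
It also fails if it takes over 72 s, if anything falls off the work surface, if the arm or the gripper's body presses on something with over 40 N, if the wrist force passes 120 N, or if a joint passes its speed limit or range.

## Robot

A 6-joint arm with a two-finger parallel gripper is mounted at the origin on a cart in front of the work surface, level with it; the furniture and walls round the work are solid. World frame = base frame: x ahead of the robot, y to its left, z up, the work surface at z = 0. Lengths are in m, angles in rad, forces in N, time in s.
With the tool pointing down it reaches from about 0.3 to 0.875 m from the base axis. Payload 6.4 kg.
Tool frame: the origin (TCP) lies midway between the tips of the shut fingers; the grasp point (between the pads) lies 19 mm behind it; z points along the fingers, y is the line along which they close (so a half turn about z gives the same grasp; the last joint's range is limited). The gripper opens to 85 mm and grips with 20 to 120 N. Pads are 22 mm wide; open, the fingers measure 114 mm over their backs; the gripper's body (76 mm by 85 mm) begins 54 mm behind the grasp point. The pads swing forward as they close: fully open they stand 13 mm farther back than shut.
Start: joints at [1.02, 0.181, 1.607, -0, 1.354, -0.206], TCP at [0.194, 0.541, 0.231] pointing down, gripper open.
Joint ranges: [-2.99, 2.99], [-0.89, 2.07], [0.3, 2.58], [-1.14, 4.28], [0, 2.63], [-3.12, 3.12]. Speed limits (rad/s): [2.57, 2.57, 3.01, 3.14, 3.14, 3.14].

## Interface

Orientations are given as a unit quaternion [w, x, y, z].
In Python, from bench import ctrl gives the robot as it stands.
- The arm moves only by the tool send_rows, never from a script. Its argument "motion" is a list of rows, each a list of 7 numbers: the turn, a rotation vector about the tool's x, y, z in degrees, then the shift along the tool's x, y, z in mm, then the closure, from -1 (fully open) to 1 (shut). In form: [[rx, ry, rz, tx, ty, tz, grip], ...]. A call has exactly 10 rows; each row shifts and turns the commanded pose from where the row before left it, along the tool's axes as they then stand; what a row does not reach is not made up. A row lasts 1/10 s, in which the tool goes at most 50 mm and 8.59 degrees, less where a joint would pass 70% of its speed; a pose out of reach is approached as far as the arm can. A call is refused whole if a number of a shift passes 50 or a number of a turn 8.59, either way. A call with a gripper value outside its range is refused whole. The fingers move at their own pace and stop on an object; the grip force is fixed at half the most. Time passes only in rows, so rows that do not move let the fingers close, or fill a call up. It gives the time, the measured TCP pose, the force, the opening and the grip force at its end, in the units of the state.
- ctrl.get_obs(): the state, without advancing time (a new reading comes with each control period).
- ctrl.camera(name): name is "scene" or "top" or "wrist"; returns a dict with "color" (480x640x3 uint8, red, green, blue), "z_map" (480x640 float32, m along the optical axis (not along the pixel's ray), 0 where there is no reading), "mtx" (3x3 intrinsics, pixels), "extrinsics" (4x4, takes a point from camera to world coordinates); the wrist camera has in their place "hand_eye" (4x4, takes a point from camera to tool coordinates, whose origin is the TCP and whose axes are the flange's). Camera axes: x right, y down, z forward; pixel columns grow to the right and rows downward; lengths in m; the calibration is good to about 2 mm. The wrist camera is an equidistant fisheye: a pixel r from the principal point sees the ray r / f radians off the axis. A picture is of the moment at which its call begins: read the wrist's pose just before it.
- ctrl.hand_in(): hands the job in; it is judged then, once.
The state is a dict: "time_s": time; "q": joint angles; "dq": joint speeds; "joint_efforts": joint torques, N m; "eef_pos": TCP position; "eef_rot": TCP orientation; "wrist_force": force on the tool from outside, world axes, zero at the start; "torque": the same for the moment, N m; "opening": opening from 0.0 (shut) to 1.0 (fully open); "grasp_force": force on a finger pad.
Only numpy, scipy, OpenCV 4.12 (cv2) and the standard library are available. Lean on these libraries where they do the work, as an engineer would, in place of code of your own. Each camera call takes 0.05 s, during which the arm holds its last target. There are 200 camera calls.

## Working session

There is one attempt and no reset: what is moved stays moved. The work goes in short steps, Python scripts to look and compute and a tool call to move; the robot and the scene stay as the last step left them, time stands still between calls to the robot, and variables do not carry over. Pictures are saved under pics/ and viewed, at most 10 in all, crops included, and the job is handed in when it is done.

Besides the shell and the picture viewer there is one more tool, called as a command line: name --pt "numbers of a row" for each row, then --argument value for the rest. send_rows: Moves the arm, as the interface text tells. Its arguments: {"type":"object","properties":{"motion":{"type":"array","items":{"type":"array","items":{"type":"number"}}}},"required":["motion"]}

```bash
mkdir -p pics; ls
cat > h.py <<'E'
import numpy as np, cv2
from bench import ctrl
from scipy.spatial.transform import Rotation as R
def rot(q): return R.from_quat([q[1],q[2],q[3],q[0]]).as_matrix()
def cloud(c):
    z=c["z_map"];K=c["mtx"];v,u=np.mgrid[:480,:640]
    p=np.stack([(u-K[0,2])/K[0,0]*z,(v-K[1,2])/K[1,1]*z,z],-1)
    E=c["extrinsics"]; return p@E[:3,:3].T+E[:3,3]
E
python3 - <<'E'
from h import *
o=ctrl.get_obs();print({k:np.round(v,3) for k,v in o.items()})
S=ctrl.camera("scene");T=ctrl.camera("top")
for n,c in(("scene",S),("top",T)):
    print(n,c["mtx"].round(1).tolist(),c["extrinsics"].round(3).tolist())
    np.savez(n+".npz",**c)
    cv2.imwrite(f"pics/{n}.png",c["color"][...,::-1])
w=ctrl.camera("wrist");print(w["hand_eye"].round(3).tolist(),w["mtx"].tolist())
E
```

```text
pics
{'time_s': np.float64(0.0), 'q': array([ 1.02 ,  0.182,  1.608, -0.   ,  1.354, -0.206]), 'dq': array([0.   , 0.002, 0.001, 0.   , 0.002, 0.002]), 'joint_efforts': array([-1.0000e-03, -4.4485e+01, -3.5135e+01, -0.0000e+00,  9.0000e-03,
        0.0000e+00]), 'eef_pos': array([0.194, 0.541, 0.23 ]), 'eef_rot': array([-0.   ,  0.172,  0.985, -0.001]), 'wrist_force': array([ 0.245,  0.447, -0.128]), 'torque': array([-0.029, -0.077, -0.009]), 'grasp_force': np.float64(0.0), 'opening': np.float64(1.002)}
scene [[548.3, 0.0, 325.3], [0.0, 548.3, 236.6], [0.0, 0.0, 1.0]] [[0.707, -0.312, 0.635, -0.004], [-0.707, -0.32, 0.631, -0.443], [0.006, -0.895, -0.446, 0.466], [0.0, 0.0, 0.0, 1.0]]
top [[524.6, 0.0, 318.5], [0.0, 524.6, 244.8], [0.0, 0.0, 1.0]] [[0.008, -0.98, 0.2, 0.373], [-1.0, -0.009, -0.004, 0.128], [0.006, -0.2, -0.98, 0.931], [0.0, 0.0, 0.0, 1.0]]
[[0.001, -0.961, -0.276, 0.07], [1.0, 0.001, -0.0, 0.0], [0.001, -0.276, 0.961, -0.142], [0.0, 0.0, 0.0, 1.0]] [[371.64829954431775, 0.0, 320.07536729151303], [0.0, 371.64829954431775, 243.59206004896956], [0.0, 0.0, 1.0]]
```

View pics/scene.png

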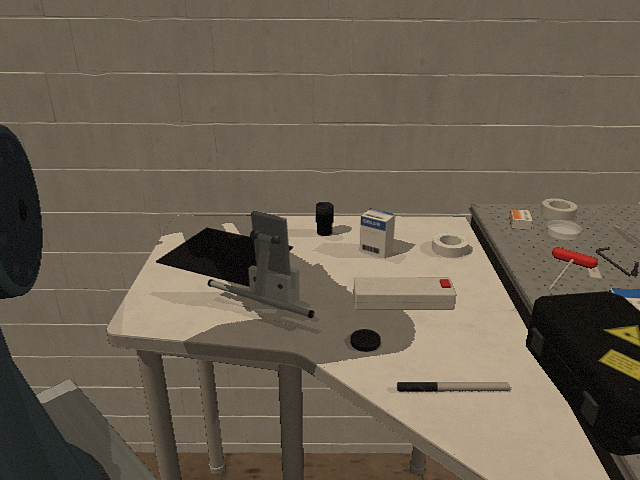

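View pics/top.png

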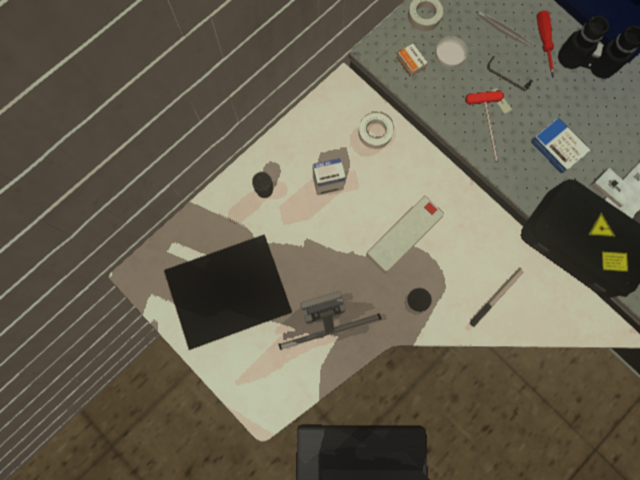

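The scene view shows the target in its block at about (270,260), with the foot bar running from (210,284) to (312,314). In the top view the plate's top is at about (325,300), the bar runs from (280,346) to (383,317), the pad centre is at about (228,292), and the lens cap is at (419,299).

```bash
cat > m.py <<'E'
from h import *
T=dict(np.load("top.npz"));S=dict(np.load("scene.npz"))
def rep(n,p):
    c=p.mean(0);u,s,vt=np.linalg.svd(p-c,full_matrices=False);t=(p-c)@vt.T
    print(n,len(p),"mean",c.round(4),"ax",vt.round(3)[:2].tolist(),"ext",np.ptp(t,axis=0).round(4),"mid",(c+((t.max(0)+t.min(0))/2)@vt).round(4))
for n,c in(("top",T),("scene",S)):
    P=cloud(c);z=P[...,2];x=P[...,0];y=P[...,1]
    d=(c["z_map"]>0)
    desk=d&(abs(z)<.006)&(x>.25)&(x<.7)&(y<.3)&(y>-.1);print(n,"desk z",np.median(z[desk]))
    g=c["color"].max(-1)
    # pad
    m=(d&(g<45)&(abs(z)<.012)).astype(np.uint8)
    k,l,st,ce=cv2.connectedComponentsWithStats(m);i=1+st[1:,4].argmax()
    cn,_=cv2.findContours((l==i).astype(np.uint8),0,2);b=cv2.boxPoints(cv2.minAreaRect(cn[0]))
    K=c["mtx"];E=c["extrinsics"]
    r=np.c_[(b-K[[0,1],[2,2]])/K[0,0],np.ones(4)]@E[:3,:3].T;q=E[:3,3]+r*((.003-E[2,3])/r[:,2:])
    print("pad corners",q.round(4).tolist(),"c",q.mean(0).round(4),"padz",np.median(z[l==i]))
    # target
    roi=np.zeros((480,640),bool)
    if n=="top": roi[280:358,270:392]=1
    else: roi[205:325,200:322]=1
    m=d&roi&(z>.012)&(x<.6)
    rep("plate z>.13",P[m&(z>.128)])
    h,e=np.histogram(z[m],30);print([(round(a,3),int(b)) for a,b in zip(e,h)])
    np.save(n+"_t.npy",np.c_[P[m],c["color"][m]])
E
python3 m.py
```

```text
top desk z 0.0010652852807128133
pad corners [[0.5121, 0.4033, 0.003], [0.58, 0.2233, 0.003], [0.4413, 0.1711, 0.003], [0.3774, 0.3467, 0.003]] c [0.4777 0.2861 0.003 ] padz 0.003774830408240115
plate z>.13 263 mean [0.4417 0.1146 0.1439] ax [[-0.295, 0.956, -0.005], [0.686, 0.208, -0.698]] ext [0.056  0.0195 0.0106] mid [0.4445 0.1153 0.1411]
[(np.float64(0.013), 5), (np.float64(0.017), 3), (np.float64(0.022), 49), (np.float64(0.026), 390), (np.float64(0.031), 194), (np.float64(0.035), 14), (np.float64(0.04), 17), (np.float64(0.044), 16), (np.float64(0.049), 96), (np.float64(0.054), 276), (np.float64(0.058), 15), (np.float64(0.063), 7), (np.float64(0.067), 12), (np.float64(0.072), 9), (np.float64(0.076), 7), (np.float64(0.081), 12), (np.float64(0.085), 6), (np.float64(0.09), 13), (np.float64(0.094), 11), (np.float64(0.099), 10), (np.float64(0.103), 0), (np.float64(0.108), 3), (np.float64(0.112), 109), (np.float64(0.117), 96), (np.float64(0.121), 6), (np.float64(0.126), 0), (np.float64(0.13), 13), (np.float64(0.135), 0), (np.float64(0.14), 83), (np.float64(0.144), 167)]
scene desk z 
[... 406 characters left out ...]
.021), 207), (np.float64(0.026), 458), (np.float64(0.03), 406), (np.float64(0.035), 126), (np.float64(0.039), 143), (np.float64(0.044), 134), (np.float64(0.048), 140), (np.float64(0.053), 268), (np.float64(0.057), 98), (np.float64(0.062), 87), (np.float64(0.066), 100), (np.float64(0.071), 88), (np.float64(0.075), 100), (np.float64(0.08), 98), (np.float64(0.084), 90), (np.float64(0.089), 100), (np.float64(0.093), 97), (np.float64(0.098), 92), (np.float64(0.102), 66), (np.float64(0.107), 77), (np.float64(0.111), 111), (np.float64(0.116), 192), (np.float64(0.12), 109), (np.float64(0.125), 93), (np.float64(0.129), 100), (np.float64(0.134), 95), (np.float64(0.138), 103), (np.float64(0.143), 155)]
```

```bash
cat > m2.py <<'E'
from h import *
yaw=.30;ex=np.array([np.cos(yaw),np.sin(yaw),0]);ey=np.array([-np.sin(yaw),np.cos(yaw),0]);o=np.array([.4435,.115,0])
for n in("top","scene"):
    A=np.load(n+"_t.npy");p=A[:,:3]-o;L=np.c_[p@ex,p@ey,p[:,2]]
    for nm,m in(("plate top",L[:,2]>.142),("plate back",(L[:,2]>.128)&(L[:,2]<.141)),("barrel",(L[:,2]>.108)&(L[:,2]<.124)&(L[:,0]<-.006)),("rack",(L[:,2]>.051)&(L[:,2]<.058)&(L[:,0]>-.03)&(L[:,0]<.03)),("bar",(L[:,0]<-.028)&(L[:,2]<.05)&(L[:,2]>.015)&(abs(L[:,1])<.1))):
        q=L[m]; f=np.polyfit(q[:,1],q[:,0],1)
        print(n,nm,len(q),"lo",np.percentile(q,2,axis=0).round(4),"hi",np.percentile(q,98,axis=0).round(4),"med",np.median(q,axis=0).round(4),"slope",f[0].round(3), "f0",f[1].round(4))
E
python3 m2.py
```

```text
top plate top 244 lo [-0.0068 -0.0265  0.1423] hi [0.0027 0.0266 0.1477] med [-2.200e-03 -1.000e-04  1.446e-01] slope 0.0 f0 -0.0022
top plate back 17 lo [-0.0027 -0.0235  0.1305] hi [0.0046 0.0259 0.1408] med [0.0042 0.001  0.1322] slope 0.003 f0 0.0031
top barrel 201 lo [-0.0167 -0.021   0.1127] hi [-0.0063  0.023   0.1215] med [-0.0114  0.0011  0.1168] slope -0.009 f0 -0.0114
top rack 350 lo [-0.0114 -0.0338  0.0519] hi [0.0217 0.0337 0.0576] med [0.0147 0.002  0.0545] slope -0.028 f0 0.0106
top bar 625 lo [-0.0416 -0.0869  0.0256] hi [-0.0322  0.0865  0.0424] med [-0.037   0.0007  0.0301] slope 0.0 f0 -0.0369
scene plate top 172 lo [-0.007  -0.0274  0.1422] hi [0.0039 0.0261 0.1465] med [-0.0033 -0.0021  0.1447] slope -0.009 f0 -0.0028
scene plate back 281 lo [-0.0069 -0.0283  0.1283] hi [0.0006 0.0258 0.1408] med [-0.005  -0.0032  0.1346] slope -0.034 f0 -0.0048
scene barrel 251 lo [-0.0168 -0.0218  0.1087] hi [-0.0065  0.023   0.1204] med [-0.0132 -0.0006  0.1158] slope -0.033 f0 -0.0127
scene rack 326 lo [-0.0294 -0.0346  0.0514] hi [0.0206 0.0321 0.0577] med [-0.0062 -0.0141  0.055 ] slope -0.259 f0 -0.0077
scene bar 872 lo [-0.0415 -0.0892  0.0231] hi [-0.031   0.0863  0.0472] med [-0.0385 -0.004   0.0299] slope -0.001 f0 -0.0377
```

```bash
cat >> h.py <<'E'
from scipy.linalg import expm,logm
YAW=.30
def frame(yaw): return np.array([[-np.sin(yaw),np.cos(yaw),0],[np.cos(yaw),np.sin(yaw),0],[0,0,-1]])  # rows? see Rd
def Rd(yaw,tilt=0):
    # tool y = +ex(yaw), tool z down, tool x = y cross z ; tilt: rotation about ey (rack y)
    ex=np.array([np.cos(yaw),np.sin(yaw),0]);z=np.array([0,0,-1.]);M=np.c_[np.cross(ex,z),ex,z]
    return R.from_rotvec(tilt*np.array([-np.sin(yaw),np.cos(yaw),0])).as_matrix()@M
def loc(x,y,z,yaw=YAW,o=(.4435,.115)):
    return np.array([o[0]+x*np.cos(yaw)-y*np.sin(yaw),o[1]+x*np.sin(yaw)+y*np.cos(yaw),z])
def plan(p,Rg,n=10,start=None):
    if start is None:
        s=ctrl.get_obs();p0,R0=s["eef_pos"],rot(s["eef_rot"])
    else: p0,R0=start
    G=np.eye(4);G[:3,:3]=R0.T@Rg;G[:3,3]=R0.T@(np.array(p)-p0)
    T=np.real(expm(np.real(logm(G))/n))
    print("row x%d:"%n,np.degrees(R.from_matrix(T[:3,:3]).as_rotvec()).round(2).tolist(),(T[:3,3]*1000).round(1).tolist())
E
python3 - <<'E'
from h import *
g=loc(0,.077,.20);print(g);plan(g,Rd(YAW),20)
E
```

```text
[0.42074494 0.18856091 0.2       ]
row x20: [-0.0, 0.0, 2.65] [-21.2, -4.6, 1.5]
```

send_rows --pt "0 0 4.8 -38.5 -8.5 2.5 1" --pt "0 0 4.8 -38.5 -8.5 2.5 1" --pt "0 0 4.8 -38.5 -8.5 2.5 1" --pt "0 0 4.8 -38.5 -8.5 2.5 1" --pt "0 0 4.8 -38.5 -8.5 2.5 1" --pt "0 0 4.8 -38.5 -8.5 2.5 1" --pt "0 0 4.8 -38.5 -8.5 2.5 1" --pt "0 0 4.8 -38.5 -8.5 2.5 1" --pt "0 0 4.8 -38.5 -8.5 2.5 1" --pt "0 0 4.8 -38.5 -8.5 2.5 1"

```text
time_s: 1.15
eef_pos: [0.4209, 0.2306, 0.206]
eef_rot: [0.0, 0.559, 0.829, -0.0]
wrist_force: [1.5, -0.6, 0.1]
opening: 0.001
grasp_force: 0.0
```

Run:
```python
from h import *
plan(loc(0,.077,.10),Rd(YAW),5);plan(loc(0,.077,.014),Rd(YAW),5,(loc(0,.077,.10),Rd(YAW)))
```

```text
row x5: [-0.0, 0.0, 0.97] [-7.9, -2.9, 21.2]
row x5: [0.0, 0.0, 0.0] [0.0, 0.0, 17.2]
```

send_rows --pt "0 0 0.97 -7.9 -2.9 21.2 1" --pt "0 0 0.97 -7.9 -2.9 21.2 1" --pt "0 0 0.97 -7.9 -2.9 21.2 1" --pt "0 0 0.97 -7.9 -2.9 21.2 1" --pt "0 0 0.97 -7.9 -2.9 21.2 1" --pt "0 0 0 0 0 17 1" --pt "0 0 0 0 0 17 1" --pt "0 0 0 0 0 17 1" --pt "0 0 0 0 0 17 1" --pt "0 0 0 0 0 17 1"

```text
time_s: 2.15
eef_pos: [0.4204, 0.19, 0.0145]
eef_rot: [-0.0, 0.592, 0.806, -0.0]
wrist_force: [-0.2, -0.5, -0.2]
opening: -0.006
grasp_force: 0.0
```

Run:
```python
from h import *
s=ctrl.get_obs();print({k:np.round(s[k],3) for k in("eef_pos","eef_rot","wrist_force","torque","q")})
p=s["eef_pos"]-loc(0,0,0);print(p@loc(1,0,0,o=(0,0)),p@loc(0,1,0,o=(0,0)),p[2])
cv2.imwrite("pics/w1.png",ctrl.camera("wrist")["color"][...,::-1])
```

```text
{'eef_pos': array([0.42 , 0.19 , 0.015]), 'eef_rot': array([-0.   ,  0.592,  0.806, -0.   ]), 'wrist_force': array([-0.196, -0.472, -0.247]), 'torque': array([ 0.016, -0.022,  0.007]), 'q': array([ 0.166,  0.265,  2.023, -0.   ,  0.853, -0.137])}
0.00014060966647113163 0.07846791256869128 0.014504561600168584
```

View pics/w1.png

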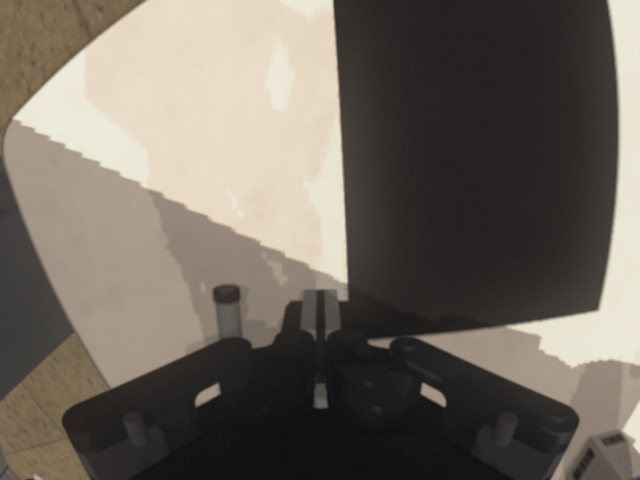

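send_rows --pt "0 0 0 0 -5 0 1" --pt "0 0 0 0 -5 0 1" --pt "0 0 0 0 -5 0 1" --pt "0 0 0 0 -4 0 1" --pt "0 0 0 0 -4 -1 1" --pt "0 0 0 0 -4 -1.5 1" --pt "0 0 0 0 -4 -2 1" --pt "0 0 0 0 -4 -2 1" --pt "0 0 0 0 -4 -2 1" --pt "0 0 0 0 -1 0 1"

```text
time_s: 3.2
eef_pos: [0.3827, 0.178, 0.0243]
eef_rot: [0.001, 0.592, 0.806, 0.0]
wrist_force: [4.1, -1.4, 1.7]
opening: -0.002
grasp_force: 1.7
```

```bash
cat > chk.py <<'E'
from h import *
import sys
s=ctrl.get_obs();p=s["eef_pos"]-loc(0,0,0);f=s["wrist_force"];ex=loc(1,0,0,o=(0,0));ey=loc(0,1,0,o=(0,0))
print("loc",round(p@ex,4),round(p@ey,4),p[2].round(4),"F",round(f@ex,2),round(f@ey,2),f[2].round(2))
if len(sys.argv)>1:
    c=ctrl.camera(sys.argv[1]);P=cloud(c)-loc(0,0,0);L=np.stack([P@ex,P@ey,P[...,2]],-1)
    z=L[...,2];r=(abs(L[...,1])<.1)&(L[...,0]>-.11)&(L[...,0]<.03)&(c["z_map"]>0)
    for nm,m in (("top",r&(z>.142)&(z<.16)&(abs(L[...,1])<.04)),("barrel",r&(z>.108)&(z<.126)&(L[...,0]<-.006)&(abs(L[...,1])<.023)),("bar",r&(z>.02)&(z<.065)&(L[...,0]<-.032)&(L[...,1]<.045)&(L[...,1]>-.085)&(abs(L[...,1])>.012))):
        q=L[m];print(nm,len(q),np.median(q,axis=0).round(4),"lo",np.percentile(q,3,axis=0).round(4),"hi",np.percentile(q,97,axis=0).round(4),"slope",np.polyfit(q[:,1],q[:,0],1)[0].round(3))
    if len(sys.argv)>2: cv2.imwrite(sys.argv[2],c["color"][...,::-1])
E
python3 chk.py top
```

```text
loc -0.0395 0.0781 0.0243 F 3.53 -2.54 1.72
top 126 [ 0.0011 -0.013   0.1448] lo [-0.0035 -0.0264  0.1424] hi [0.0058 0.0008 0.147 ] slope -0.018
barrel 75 [-0.0101 -0.0096  0.1172] lo [-0.0142 -0.0206  0.1126] hi [-0.0065 -0.0005  0.1203] slope -0.069
bar 262 [-0.054  -0.0471  0.0393] lo [-0.0587 -0.0824  0.0356] hi [-0.0491 -0.013   0.0426] slope -0.02
```

send_rows --pt "0 0 0 0 -1 -0.6 1" --pt "0 0 0 0 -1 -0.6 1" --pt "0 0 0 0 -1 -0.6 1" --pt "0 0 0 0 -1 -0.6 1" --pt "0 0 0 0 -0.5 -0.3 1" --pt "0 0 0 0 -0.5 -0.3 1" --pt "0 0 0 0 -0.5 -0.3 1" --pt "0 0 0 0 -0.5 -0.3 1" --pt "0 0 0 0 0 0 1" --pt "0 0 0 0 0 0 1"

```text
time_s: 4.25
eef_pos: [0.3766, 0.1763, 0.0274]
eef_rot: [-0.0, 0.592, 0.806, -0.0]
wrist_force: [3.6, -2.2, 1.5]
opening: -0.002
grasp_force: 1.8
```

```bash
python3 chk.py
```

```text
loc -0.0458 0.0783 0.0274 F 2.79 -3.12 1.48
```

send_rows --pt "0 0 0 0 -0.6 -0.5 1" --pt "0 0 0 0 -0.6 -0.5 1" --pt "0 0 0 0 -0.6 -0.5 1" --pt "0 0 0 0 -0.6 -0.5 1" --pt "0 0 0 0 -0.6 -0.5 1" --pt "0 0 0 0 0 0 1" --pt "0 0 0 0 0 0 1" --pt "0 0 0 0 0 0 1" --pt "0 0 0 0 0 0 1" --pt "0 0 0 0 0 0 1"

```text
time_s: 5.25
eef_pos: [0.3737, 0.1754, 0.0298]
eef_rot: [-0.0, 0.592, 0.806, -0.0]
wrist_force: [3.2, -0.7, 0.2]
opening: 0.001
grasp_force: 1.3
```

```bash
python3 chk.py top
```

```text
loc -0.0488 0.0783 0.0298 F 2.88 -1.66 0.24
top 135 [ 1.000e-04 -1.200e-02  1.447e-01] lo [-0.0046 -0.0268  0.1425] hi [0.0045 0.003  0.1472] slope -0.008
barrel 84 [-0.0105 -0.0097  0.1169] lo [-0.0156 -0.0212  0.1104] hi [-0.0064 -0.0007  0.1204] slope -0.083
bar 269 [-0.0644 -0.0472  0.0455] lo [-0.069  -0.0824  0.0416] hi [-0.0597 -0.0123  0.0487] slope -0.014
```

send_rows --pt "0 0 0 0 -0.3 -0.25 1" --pt "0 0 0 0 -0.3 -0.25 1" --pt "0 0 0 0 -0.3 -0.25 1" --pt "0 0 0 0 -0.3 -0.25 1" --pt "0 0 0 0 -0.3 -0.25 1" --pt "0 0 0 0 0 0 1" --pt "0 0 0 0 0 0 1" --pt "0 0 0 0 0 0 1" --pt "0 0 0 0 0 0 1" --pt "0 0 0 0 0 0 1"

```text
time_s: 6.3
eef_pos: [0.3724, 0.175, 0.0311]
eef_rot: [-0.0, 0.592, 0.806, -0.0]
wrist_force: [3.1, -1.7, 0.9]
opening: -0.001
grasp_force: 1.3
```

```bash
python3 chk.py
```

```text
loc -0.0502 0.0783 0.0311 F 2.49 -2.57 0.89
```

send_rows --pt "0 0 0 0 -0.3 -0.25 1" --pt "0 0 0 0 -0.3 -0.25 1" --pt "0 0 0 0 -0.3 -0.25 1" --pt "0 0 0 0 -0.3 -0.25 1" --pt "0 0 0 0 -0.3 -0.25 1" --pt "0 0 0 0 0 0 1" --pt "0 0 0 0 0 0 1" --pt "0 0 0 0 0 0 1" --pt "0 0 0 0 0 0 1" --pt "0 0 0 0 0 0 1"

```text
time_s: 7.3
eef_pos: [0.371, 0.1745, 0.0324]
eef_rot: [-0.0, 0.592, 0.806, -0.0]
wrist_force: [3.4, -1.2, -0.5]
opening: 0.0
grasp_force: 1.2
```

```bash
python3 chk.py
```

```text
loc -0.0517 0.0783 0.0324 F 2.86 -2.17 -0.48
```

send_rows --pt "0 0 0 0 -0.3 -0.25 1" --pt "0 0 0 0 -0.3 -0.25 1" --pt "0 0 0 0 -0.3 -0.25 1" --pt "0 0 0 0 -0.3 -0.25 1" --pt "0 0 0 0 -0.3 -0.25 1" --pt "0 0 0 0 0 0 1" --pt "0 0 0 0 0 0 1" --pt "0 0 0 0 0 0 1" --pt "0 0 0 0 0 0 1" --pt "0 0 0 0 0 0 1"

```text
time_s: 8.3
eef_pos: [0.3695, 0.1741, 0.0336]
eef_rot: [-0.0, 0.592, 0.806, -0.0]
wrist_force: [2.7, -1.6, -0.2]
opening: -0.0
grasp_force: 1.2
```

```bash
python3 chk.py top
```

```text
loc -0.0532 0.0783 0.0336 F 2.13 -2.29 -0.16
top 160 [ 0.0009 -0.009   0.1445] lo [-0.0043 -0.0267  0.1424] hi [0.0048 0.02   0.1471] slope 0.043
barrel 89 [-0.0106 -0.0091  0.1171] lo [-0.0162 -0.0211  0.109 ] hi [-0.0062 -0.0003  0.1207] slope -0.124
bar 271 [-0.0686 -0.0475  0.0492] lo [-0.0733 -0.0824  0.045 ] hi [-0.0641  0.0333  0.053 ] slope -0.013
```

send_rows --pt "0 0 0 0 -0.3 -0.25 1" --pt "0 0 0 0 -0.3 -0.25 1" --pt "0 0 0 0 -0.3 -0.25 1" --pt "0 0 0 0 -0.3 -0.25 1" --pt "0 0 0 0 -0.3 -0.25 1" --pt "0 0 0 0 0 0 1" --pt "0 0 0 0 0 0 1" --pt "0 0 0 0 0 0 1" --pt "0 0 0 0 0 0 1" --pt "0 0 0 0 0 0 1"

```text
time_s: 9.35
eef_pos: [0.3682, 0.1736, 0.0349]
eef_rot: [0.0, 0.592, 0.806, 0.0]
wrist_force: [4.0, -1.2, -0.4]
opening: 0.002
grasp_force: 1.5
```

```bash
python3 chk.py
```

```text
loc -0.0546 0.0783 0.0349 F 3.5 -2.32 -0.41
```

send_rows --pt "0 0 0 0 -0.2 -0.15 1" --pt "0 0 0 0 -0.2 -0.15 1" --pt "0 0 0 0 -0.2 -0.15 1" --pt "0 0 0 0 -0.2 -0.15 1" --pt "0 0 0 0 0 0 1" --pt "0 0 0 0 0 0 1" --pt "0 0 0 0 0 0 1" --pt "0 0 0 0 0 0 1" --pt "0 0 0 0 0 0 1" --pt "0 0 0 0 0 0 1"

```text
time_s: 10.35
eef_pos: [0.3677, 0.1734, 0.0356]
eef_rot: [0.0, 0.592, 0.806, 0.0]
wrist_force: [5.7, -1.0, -0.4]
opening: -0.005
grasp_force: 2.1
```

```bash
python3 chk.py
```

```text
loc -0.0552 0.0782 0.0356 F 5.13 -2.59 -0.44
```

send_rows --pt "0 0 0 0 -0.2 0 1" --pt "0 0 0 0 -0.2 0 1" --pt "0 0 0 0 -0.2 0 1" --pt "0 0 0 0 -0.2 0 1" --pt "0 0 0 0 0 0 1" --pt "0 0 0 0 0 0 1" --pt "0 0 0 0 0 0 1" --pt "0 0 0 0 0 0 1" --pt "0 0 0 0 0 0 1" --pt "0 0 0 0 0 0 1"

```text
time_s: 11.35
eef_pos: [0.3674, 0.1731, 0.0358]
eef_rot: [0.001, 0.592, 0.806, 0.001]
wrist_force: [5.4, -0.5, -0.2]
opening: 0.001
grasp_force: 2.5
```

```bash
python3 chk.py top
```

```text
loc -0.0555 0.078 0.0358 F 5.04 -2.06 -0.18
top 198 [ 0.0015 -0.0046  0.1446] lo [-0.0033 -0.0262  0.1424] hi [0.0057 0.0259 0.1474] slope 0.016
barrel 88 [-0.0102 -0.0085  0.1167] lo [-0.0157 -0.021   0.1094] hi [-0.0063  0.0009  0.1211] slope -0.079
bar 270 [-0.0699 -0.0473  0.051 ] lo [-0.0746 -0.0821  0.0477] hi [-0.0652 -0.0121  0.0544] slope -0.023
```

send_rows --pt "0 0 0 0 -0.4 0 1" --pt "0 0 0 0 -0.4 0 1" --pt "0 0 0 0 0 0 1" --pt "0 0 0 0 0 0 1" --pt "0 0 0 0 0 0 1" --pt "0 0 0 0 0 0 1" --pt "0 0 0 0 0 0 1" --pt "0 0 0 0 0 0 1" --pt "0 0 0 0 0 0 1" --pt "0 0 0 0 0 0 1"

```text
time_s: 12.4
eef_pos: [0.3672, 0.1729, 0.036]
eef_rot: [0.001, 0.592, 0.806, 0.001]
wrist_force: [7.4, -1.5, 0.2]
opening: 0.0
grasp_force: 3.0
```

```bash
python3 chk.py
```

```text
loc -0.0558 0.0779 0.036 F 6.67 -3.59 0.19
```

send_rows --pt "0 0 0 0 -0.5 0 1" --pt "0 0 0 0 -0.5 0 1" --pt "0 0 0 0 -0.4 0 1" --pt "0 0 0 0 0 0 1" --pt "0 0 0 0 0 0 1" --pt "0 0 0 0 0 0 1" --pt "0 0 0 0 0 0 1" --pt "0 0 0 0 0 0 1" --pt "0 0 0 0 0 0 1" --pt "0 0 0 0 0 0 1"

```text
time_s: 13.4
eef_pos: [0.3667, 0.1725, 0.0364]
eef_rot: [0.002, 0.592, 0.806, 0.001]
wrist_force: [8.0, -2.2, 0.7]
opening: -0.003
grasp_force: 3.7
```

```bash
python3 chk.py top pics/t2.png
```

```text
loc -0.0563 0.0777 0.0364 F 7.01 -4.43 0.66
top 232 [ 0.0015 -0.0008  0.1447] lo [-0.0033 -0.0257  0.1425] hi [0.006  0.0263 0.147 ] slope -0.011
barrel 84 [-0.01   -0.0079  0.1173] lo [-0.0153 -0.0208  0.1102] hi [-0.0062  0.001   0.1206] slope -0.107
bar 270 [-0.0698 -0.0472  0.0516] lo [-0.0745 -0.0825  0.048 ] hi [-0.0652 -0.0125  0.0549] slope -0.016
```

send_rows --pt "0 0 0 0 -0.6 0 1" --pt "0 0 0 0 -0.6 0 1" --pt "0 0 0 0 -0.6 0 1" --pt "0 0 0 0 0 0 1" --pt "0 0 0 0 0 0 1" --pt "0 0 0 0 0 0 1" --pt "0 0 0 0 0 0 1" --pt "0 0 0 0 0 0 1" --pt "0 0 0 0 0 0 1" --pt "0 0 0 0 0 0 1"

```text
time_s: 14.45
eef_pos: [0.3661, 0.1721, 0.0368]
eef_rot: [0.003, 0.592, 0.806, 0.002]
wrist_force: [10.8, -2.0, 0.2]
opening: -0.001
grasp_force: 4.7
```

```bash
python3 chk.py top
```

```text
loc -0.057 0.0774 0.0368 F 9.75 -5.09 0.25
top 229 [ 0.0015 -0.0005  0.1447] lo [-0.0031 -0.0256  0.1425] hi [0.0059 0.0259 0.1471] slope -0.021
barrel 84 [-0.0101 -0.0081  0.1171] lo [-0.0156 -0.0207  0.1088] hi [-0.0064  0.0009  0.1203] slope -0.113
bar 272 [-0.0699 -0.0475  0.052 ] lo [-0.0747 -0.0829  0.0488] hi [-0.0652 -0.0121  0.0553] slope -0.026
```

send_rows --pt "0 0 0 0 6 0 1" --pt "0 0 0 0 10 0 1" --pt "0 0 0 0 10 0 1" --pt "0 0 0 0 4 -10 1" --pt "0 0 0 0 0 -25 1" --pt "0 0 0 0 0 -30 1" --pt "0 0 0 0 0 -30 1" --pt "0 0 0 0 0 -30 1" --pt "0 0 0 0 0 -25 -0.3" --pt "0 0 0 0 0 0 -0.3"

```text
time_s: 15.5
eef_pos: [0.3936, 0.1815, 0.1896]
eef_rot: [0.002, 0.592, 0.806, 0.002]
wrist_force: [0.8, 0.3, 0.9]
opening: 0.327
grasp_force: 0.0
```

```bash
cat > m3.py <<'E'
from h import *
ex=loc(1,0,0,o=(0,0));ey=loc(0,1,0,o=(0,0))
for n in("top","scene"):
    c=ctrl.camera(n);P=cloud(c)-loc(0,0,0);L=np.stack([P@ex,P@ey,P[...,2]],-1);z=L[...,2]
    r=(abs(L[...,1])<.1)&(L[...,0]>-.11)&(L[...,0]<.03)&(c["z_map"]>0)
    for nm,m in (("top",r&(z>.1425)&(z<.15)&(abs(L[...,1])<.035)),("back",r&(z>.125)&(z<.14)&(abs(L[...,1])<.035)),("barrel",r&(z>.108)&(z<.126)&(L[...,0]<-.006)&(abs(L[...,1])<.023)),("bar",r&(z>.02)&(z<.065)&(L[...,0]<-.055)&(abs(L[...,1])<.085)&(abs(L[...,1])>.012))):
        q=L[m];print(n,nm,len(q),np.median(q,axis=0).round(4),"lo",np.percentile(q,3,axis=0).round(4),"hi",np.percentile(q,97,axis=0).round(4),"slope y,z",np.polyfit(q[:,1],q[:,0],1)[0].round(3))
E
python3 m3.py;python3 chk.py
python3 - <<'E'
from h import *
plan(loc(.001,0,.19),Rd(YAW),5)
E
```

```text
top top 81 [-0.0026 -0.0174  0.1446] lo [-0.0069 -0.0272  0.1427] hi [ 0.0019 -0.0082  0.1468] slope y,z -0.017
top back 5 [ 0.004  -0.0151  0.1322] lo [ 0.0031 -0.0209  0.1297] hi [ 0.0043 -0.0106  0.1384] slope y,z -0.021
top barrel 61 [-0.0113 -0.0148  0.1167] lo [-0.0162 -0.0214  0.1127] hi [-0.0063 -0.008   0.1216] slope y,z -0.082
top bar 269 [-0.0709 -0.0478  0.0485] lo [-0.0754 -0.0827  0.0448] hi [-0.0663 -0.0133  0.052 ] slope y,z -0.004
scene top 160 [-0.0037 -0.0026  0.145 ] lo [-0.0069 -0.0275  0.1427] hi [0.0029 0.0248 0.1464] slope y,z -0.003
scene back 318 [-0.0051 -0.0028  0.1323] lo [-0.007  -0.0278  0.1256] hi [0.0008 0.0253 0.1392] slope y,z -0.036
scene barrel 266 [-0.0134 -0.0009  0.1154] lo [-0.0172 -0.0216  0.1085] hi [-0.0067  0.0212  0.12  ] slope y,z -0.037
scene bar 645 [-0.073  -0.0174  0.0485] lo [-0.0756 -0.081   0.0422] hi [-0.0672  0.0798  0.051 ] slope y,z 0.003
loc -0.0303 0.0785 0.186 F 0.19 -0.61 0.26
row x5: [0.01, 0.0, 0.04] [-15.7, 6.2, -0.8]
```

Run:
```python
from h import *
t=.06
Rg=Rd(YAW,-t)
a=loc(-.001-.06*np.sin(t),0,.1205+.06);b=loc(-.001,0,.1205)
plan(a,Rg,6);plan(b,Rg,6,(a,Rg))
```

```text
row x6: [-0.57, -0.0, 0.04] [-13.1, 4.2, 1.0]
row x6: [-0.0, -0.0, 0.0] [0.0, -0.0, 10.0]
```

send_rows --pt "-0.57 0 0.04 -13.1 4.2 1 -0.1" --pt "-0.57 0 0.04 -13.1 4.2 1 -0.1" --pt "-0.57 0 0.04 -13.1 4.2 1 -0.1" --pt "-0.57 0 0.04 -13.1 4.2 1 -0.1" --pt "-0.57 0 0.04 -13.1 4.2 1 -0.1" --pt "-0.57 0 0.04 -13.1 4.2 1 -0.1" --pt "0 0 0 0 0 10 -0.1" --pt "0 0 0 0 0 10 -0.1" --pt "0 0 0 0 0 5 -0.1" --pt "0 0 0 0 0 0 -0.1"

```text
time_s: 16.6
eef_pos: [0.4389, 0.1144, 0.1534]
eef_rot: [0.016, 0.593, 0.805, 0.023]
wrist_force: [-0.5, -0.1, -0.6]
opening: 0.55
grasp_force: 0.0
```

```bash
python3 chk.py
python3 - <<'E'
from h import *
Rg=Rd(YAW,-.06)
plan(loc(-.001,0,.1205),Rg,5)
cv2.imwrite("pics/w2.png",ctrl.camera("wrist")["color"][...,::-1])
E
```

```text
loc -0.0046 0.0008 0.1534 F -0.51 0.09 -0.64
row x5: [-0.04, -0.02, 0.0] [-0.2, 0.3, 6.6]
```

View pics/w2.png

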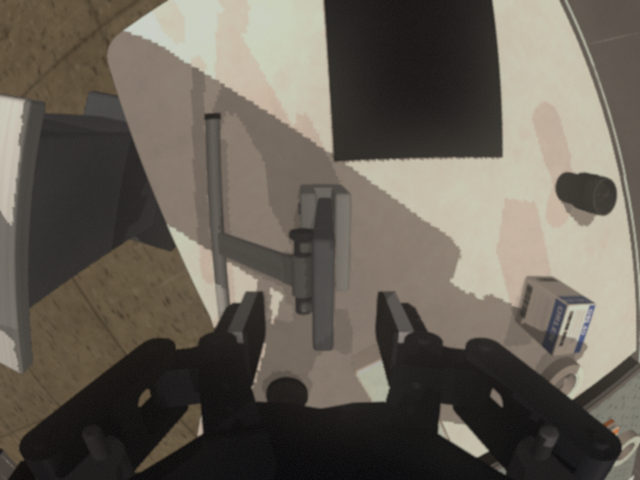

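The wrist view shows the plate's top edge at column 323, rows 198 to 348, centred between the fingers at columns 262 and 380. The leg is swung out to the left, with the bar at column 215.

send_rows --pt "0 0 0 -0.2 0.3 6.6 -0.1" --pt "0 0 0 -0.2 0.3 6.6 -0.1" --pt "0 0 0 -0.2 0.3 6.6 -0.1" --pt "0 0 0 -0.2 0.3 6.6 -0.1" --pt "0 0 0 -0.2 0.3 6.6 -0.1" --pt "0 0 0 0 0 0 0.4" --pt "0 0 0 0 0 0 0.7" --pt "0 0 0 0 0 0 1" --pt "0 0 0 0 0 0 1" --pt "0 0 0 0 0 0 1"

```text
time_s: 17.65
eef_pos: [0.444, 0.1139, 0.1225]
eef_rot: [0.018, 0.593, 0.804, 0.024]
wrist_force: [-1.8, -0.1, 1.1]
opening: 0.101
grasp_force: 61.4
```

```bash
python3 chk.py
```

```text
loc 0.0001 -0.0012 0.1225 F -1.72 0.4 1.12
```

send_rows --pt "0 0 0 0 0 -3 1" --pt "0 0 0 0 0 -5 1" --pt "0 0 0 0 0 -6 1" --pt "0 0 0 0 0 -6 1" --pt "0 0 0 0 0 -8 1" --pt "0 0 0 0 0 -10 1" --pt "0 0 0 0 0 -10 1" --pt "0 0 0 0 0 -10 1" --pt "0 0 0 0 0 -8 1" --pt "0 0 0 0 0 0 1"

```text
time_s: 18.65
eef_pos: [0.4411, 0.1127, 0.1898]
eef_rot: [0.019, 0.593, 0.804, 0.025]
wrist_force: [0.2, -0.5, -3.3]
opening: 0.098
grasp_force: 60.9
```

```bash
cat > look.py <<'E'
# plate/barrel/bar in tool-local frame (x'' = tool y, y''= -tool x ... , up = -tool z) from both cameras
from h import *
s=ctrl.get_obs();Rt=rot(s["eef_rot"]);p0=s["eef_pos"];print(p0.round(4),s["wrist_force"].round(1),s["opening"].round(3))
B=np.c_[Rt[:,1],-Rt[:,0],-Rt[:,2]]   # plate-like axes x,y,z
for n in("top","scene"):
    c=ctrl.camera(n);L=(cloud(c)-p0)@B;d=c["z_map"]>0;x,y,z=L[...,0],L[...,1],L[...,2]
    r=d&(abs(y)<.1)&(x>-.1)&(x<.02)&(z<.03)&(z>-.11)
    for nm,m in (("plate",r&(abs(y)<.035)&(z>-.012)&(z<.022)&(abs(x)<.009)&(abs(y)>.014)),("barrel",r&(abs(y)<.023)&(z<0)&(z>-.02)&(x<-.0065)&(x>-.02)),("bar",r&(x<-.05)&(z<-.06)&(abs(y)<.085)&(abs(y)>.012))):
        q=L[m]
        if len(q)<10: print(n,nm,len(q));continue
        f=lambda i:np.polyfit(q[:,1],q[:,i],1)[0].round(3)
        print(n,nm,len(q),np.median(q,axis=0).round(4),"lo",np.percentile(q,2,axis=0).round(4),"hi",np.percentile(q,98,axis=0).round(4),"dx/dy",f(0),"dz/dy",f(2))
E
python3 look.py
```

```text
Traceback (most recent call last):
  File "look.py", line 3, in <module>
    s=ctrl.get_obs();Rt=rot(s["eef_rot"]);p0=s["eef_pos"];print(p0.round(4),s["wrist_force"].round(1),s["opening"].round(3))
                                                                                                      ^^^^^^^^^^^^^^^^^^
AttributeError: 'float' object has no attribute 'round'
```

```bash
sed -i 's/,s\["opening"\].round(3)//' look.py; python3 look.py
```

```text
[0.4411 0.1127 0.1898] [ 0.2 -0.5 -3.3]
top plate 0
top barrel 0
top bar 403 [-0.0752 -0.0363 -0.0686] lo [-0.0794 -0.081  -0.0729] hi [-0.0702  0.045  -0.0653] dx/dy -0.017 dz/dy 0.005
scene plate 423 [-0.0033  0.0178  0.0069] lo [-0.0082 -0.0276 -0.0103] hi [0.0044 0.0269 0.0216] dx/dy 0.043 dz/dy -0.04
scene barrel 309 [-0.0137 -0.0002 -0.0084] lo [-0.0195 -0.0224 -0.0175] hi [-0.0075  0.0203 -0.0031] dx/dy 0.028 dz/dy -0.014
scene bar 692 [-0.0776  0.0174 -0.0699] lo [-0.0799 -0.0829 -0.076 ] hi [-0.0718  0.0825 -0.0671] dx/dy -0.001 dz/dy 0.001
```

```bash
cat > goal.py <<'E'
from h import *
import sys
b=float(sys.argv[2]) if len(sys.argv)>2 else .272; Y=.358
h=float(sys.argv[1]); n=int(sys.argv[3])
plan(loc(-.0003,0,.0993+h,Y,(.478,.286)),Rd(Y,-b),n)
E
python3 goal.py .09 .272 9
```

```text
row x9: [-1.35, 0.06, -0.37] [16.9, 10.0, 1.5]
```

send_rows --pt "-1.35 0.06 -0.37 16.9 10 1.5 1" --pt "-1.35 0.06 -0.37 16.9 10 1.5 1" --pt "-1.35 0.06 -0.37 16.9 10 1.5 1" --pt "-1.35 0.06 -0.37 16.9 10 1.5 1" --pt "-1.35 0.06 -0.37 16.9 10 1.5 1" --pt "-1.35 0.06 -0.37 16.9 10 1.5 1" --pt "-1.35 0.06 -0.37 16.9 10 1.5 1" --pt "-1.35 0.06 -0.37 16.9 10 1.5 1" --pt "-1.35 0.06 -0.37 16.9 10 1.5 1" --pt "0 0 0 0 0 0 1"

```text
time_s: 19.75
eef_pos: [0.4768, 0.2873, 0.1879]
eef_rot: [0.077, 0.564, 0.815, 0.111]
wrist_force: [-0.6, -1.7, -2.5]
opening: 0.102
grasp_force: 60.8
```

```bash
python3 look.py; python3 goal.py .03 .272 6
python3 - <<'E'
from h import *
cv2.imwrite("pics/s3.png",ctrl.camera("scene")["color"][150:330,80:400,::-1].repeat(2,0).repeat(2,1))
E
```

```text
[0.4768 0.2873 0.1879] [-0.6 -1.7 -2.5]
top plate 0
top barrel 0
top bar 235 [-0.0742  0.0558 -0.0687] lo [-0.0794  0.0277 -0.0731] hi [-0.07    0.084  -0.0655] dx/dy 0.003 dz/dy 0.001
scene plate 282 [-0.0031  0.0196  0.006 ] lo [-0.0082 -0.0268 -0.0103] hi [0.005  0.0284 0.0214] dx/dy 0.048 dz/dy -0.026
scene barrel 231 [-0.0135  0.0006 -0.0075] lo [-0.0196 -0.0217 -0.0174] hi [-0.0072  0.0211 -0.0019] dx/dy 0.023 dz/dy -0.014
scene bar 474 [-0.0773  0.0163 -0.0691] lo [-0.0801 -0.0821 -0.0755] hi [-0.0708  0.0818 -0.0662] dx/dy 0.001 dz/dy 0.002
row x6: [-0.03, 0.0, 0.01] [-0.0, -2.5, 9.4]
```

View pics/s3.png

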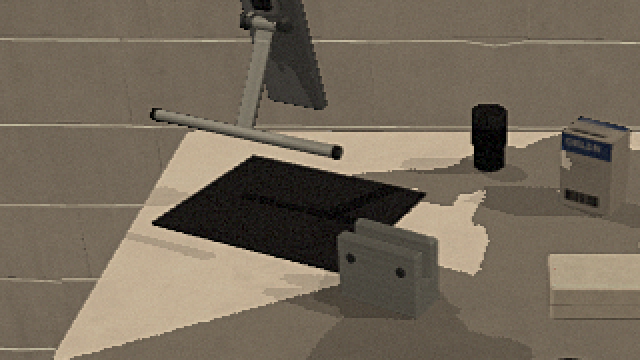

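The scene crop shows the target held above the pad, leaning back. The bar is level with the pad's long side, from (155,113) to (336,152), and the block is empty.

send_rows --pt "0 0 0 0 -2.5 9.4 1" --pt "0 0 0 0 -2.5 9.4 1" --pt "0 0 0 0 -2.5 9.4 1" --pt "0 0 0 0 -2.5 9.4 1" --pt "0 0 0 0 -2.5 9.4 1" --pt "0 0 0 0 -2.5 9.4 1" --pt "0 0 0 0 -1.6 5.8 1" --pt "0 0 0 0 -1.6 5.8 1" --pt "0 0 0 0 -0.8 2.9 1" --pt "0 0 0 0 0 0 1"

```text
time_s: 20.9
eef_pos: [0.4781, 0.2861, 0.115]
eef_rot: [0.077, 0.565, 0.814, 0.111]
wrist_force: [0.4, -1.2, -1.8]
opening: 0.097
grasp_force: 60.8
```

```bash
python3 look.py; python3 goal.py .003 .272 4
```

```text
[0.4781 0.2861 0.115 ] [ 0.4 -1.2 -1.8]
top plate 0
top barrel 0
top bar 903 [-0.0724  0.0579 -0.0925] lo [-0.0992  0.032  -0.1025] hi [-0.0511  0.0839 -0.0667] dx/dy 0.037 dz/dy 0.007
scene plate 245 [-0.0022  0.0194  0.005 ] lo [-0.0083 -0.0274 -0.0104] hi [0.0064 0.0274 0.0217] dx/dy 0.053 dz/dy -0.036
scene barrel 215 [-0.0124  0.0005 -0.0074] lo [-0.0196 -0.0222 -0.0181] hi [-0.0067  0.0205 -0.0016] dx/dy 0.022 dz/dy -0.021
scene bar 1548 [-0.0771  0.0138 -0.0902] lo [-0.0996 -0.0818 -0.0993] hi [-0.0577  0.0805 -0.0664] dx/dy -0.013 dz/dy 0.01
row x4: [0.0, 0.0, 0.0] [-0.0, -1.1, 3.2]
```

send_rows --pt "0 0 0 0 -0.8 3 1" --pt "0 0 0 0 -0.8 3 1" --pt "0 0 0 0 -0.8 3 1" --pt "0 0 0 0 -0.5 1.9 1" --pt "0 0 0 0 -0.3 1 1" --pt "0 0 0 0 -0.15 0.5 1" --pt "0 0 0 0 -0.15 0.5 1" --pt "0 0 0 0 0 0 1" --pt "0 0 0 0 0 0 1" --pt "0 0 0 0 0 0 1"

```text
time_s: 22.0
eef_pos: [0.4785, 0.2862, 0.1021]
eef_rot: [0.077, 0.565, 0.814, 0.111]
wrist_force: [0.5, 0.3, -3.0]
opening: 0.102
grasp_force: 60.9
```

Run:
```python
from h import *
s=ctrl.get_obs();print(s["wrist_force"].round(2),s["torque"].round(3))
P=cloud(ctrl.camera("scene"))
c=ctrl.camera("scene")["color"][130:290,100:320,::-1];cv2.imwrite("pics/s4.png",cv2.resize(c,None,fx=3,fy=3))
```

```text
[ 0.48  0.26 -3.  ] [-0.065  0.229 -0.006]
```

View pics/s4.png

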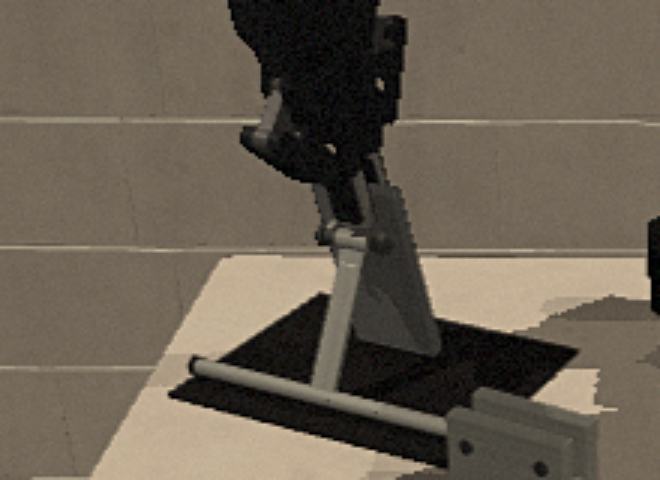

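The crop shows the target just above the pad. The bar's left end at (195,367) lies close to the pad's left edge, so I'll check centring along the bar before touching down.

```bash
cat > pc.py <<'E'
from h import *
Y=.358;o=np.array([.478,.286,0]);ex=loc(1,0,0,Y,(0,0));ey=loc(0,1,0,Y,(0,0))
for n in("top","scene"):
    c=ctrl.camera(n);P=cloud(c)-o;L=np.stack([P@ex,P@ey,P[...,2]],-1);x,y,z=np.moveaxis(L,-1,0);d=c["z_map"]>0
    m=d&(z>.007)&(z<.025)&(x>-.075)&(x<-.035)&(abs(y)<.12);q=L[m]
    if len(q):
        print(n,"bar",len(q),"ymin/max",q[:,1].min().round(4),q[:,1].max().round(4),"x",np.median(q[:,0]).round(4),"ztop",np.percentile(q[:,2],95).round(4),"slope",np.polyfit(q[:,1],q[:,0],1)[0].round(3))
    g=c["color"].max(-1)
    k=d&(g<60)&(z<.01)&(abs(x)<.1)&(abs(y)<.13)
    for xs in np.arange(-.07,.071,.02):
        s=k&(abs(x-xs)<.003);v=y[s]
        if len(v)>5: print("  x%.3f y %.4f %.4f"%(xs,np.percentile(v,1),np.percentile(v,99)),end=";")
    print()
    for ys in np.arange(-.08,.081,.04):
        s=k&(abs(y-ys)<.003);v=x[s]
        if len(v)>5: print("  y%.3f x %.4f %.4f"%(ys,np.percentile(v,1),np.percentile(v,99)),end=";")
    print()
E
python3 pc.py
```

```text
top bar 195 ymin/max -0.0931 -0.0332 x -0.0527 ztop 0.019 slope 0.024
  x-0.070 y -0.0950 -0.0314;  x-0.050 y -0.0944 -0.0891;  x-0.030 y -0.0943 -0.0349;  x-0.010 y -0.0941 -0.0338;  x0.010 y -0.0933 -0.0332;  x0.030 y -0.0934 -0.0298;  x0.050 y -0.0933 0.0906;  x0.070 y -0.0927 0.0905;
  y-0.080 x -0.0715 0.0721;  y-0.040 x -0.0715 0.0712;  y0.000 x 0.0492 0.0727;  y0.080 x 0.0479 0.0722;
scene bar 560 ymin/max -0.0839 0.0932 x -0.0539 ztop 0.0199 slope -0.001
  x-0.070 y -0.0922 0.0888;  x-0.050 y -0.0780 0.0911;  x-0.030 y -0.0588 0.0925;  x-0.010 y -0.0692 0.0912;  x0.010 y -0.0938 0.0889;  x0.030 y -0.0952 0.0903;  x0.050 y -0.0942 0.0914;  x0.070 y -0.0949 0.1249;
  y-0.080 x -0.0729 0.0728;  y-0.040 x -0.0741 0.0713;  y0.000 x -0.0734 0.0730;  y0.040 x -0.0741 0.0621;  y0.080 x -0.0724 0.0620;
```

send_rows --pt "0 0 0 -1 0 0 1" --pt "0 0 0 -1 0 0 1" --pt "0 0 0 0 -0.15 0.5 1" --pt "0 0 0 0 -0.15 0.5 1" --pt "0 0 0 0 -0.15 0.5 1" --pt "0 0 0 0 -0.15 0.5 1" --pt "0 0 0 0 0 0 1" --pt "0 0 0 0 0 0 1" --pt "0 0 0 0 0 0 1" --pt "0 0 0 0 0 0 1"

```text
time_s: 23.2
eef_pos: [0.4791, 0.2843, 0.1]
eef_rot: [0.077, 0.565, 0.814, 0.111]
wrist_force: [-0.4, 0.5, -3.4]
opening: 0.103
grasp_force: 60.9
```

Run:
```python
from h import *
s=ctrl.get_obs();print(s["wrist_force"].round(2),s["torque"].round(3))
```

```text
[-0.39  0.5  -3.42] [-0.096  0.215  0.001]
```

send_rows --pt "0 0 0 0 -0.1 0.3 1" --pt "0 0 0 0 -0.1 0.3 1" --pt "0 0 0 0 -0.1 0.3 1" --pt "0 0 0 0 0 0 1" --pt "0 0 0 0 0 0 1" --pt "0 0 0 0 0 0 1" --pt "0 0 0 0 0 0 1" --pt "0 0 0 0 0 0 1" --pt "0 0 0 0 0 0 1" --pt "0 0 0 0 0 0 1"

```text
time_s: 24.2
eef_pos: [0.4792, 0.2843, 0.0992]
eef_rot: [0.077, 0.565, 0.814, 0.111]
wrist_force: [-2.3, -0.1, 0.4]
opening: 0.101
grasp_force: 61.3
```

Run:
```python
from h import *
s=ctrl.get_obs();print(s["wrist_force"].round(2),s["torque"].round(3))
```

```text
[-2.25 -0.09  0.45] [-0.134  0.315 -0.023]
```

```bash
python3 pc.py | grep bar
python3 - <<'E'
from h import *
c=ctrl.camera("scene")["color"][170:260,130:290,::-1];cv2.imwrite("pics/s5.png",cv2.resize(c,None,fx=5,fy=5,interpolation=2))
E
```

```text
top bar 197 ymin/max -0.0908 -0.037 x -0.053 ztop 0.0163 slope -0.009
scene bar 555 ymin/max -0.0837 0.0897 x -0.0539 ztop 0.0206 slope 0.0
```

View pics/s5.png

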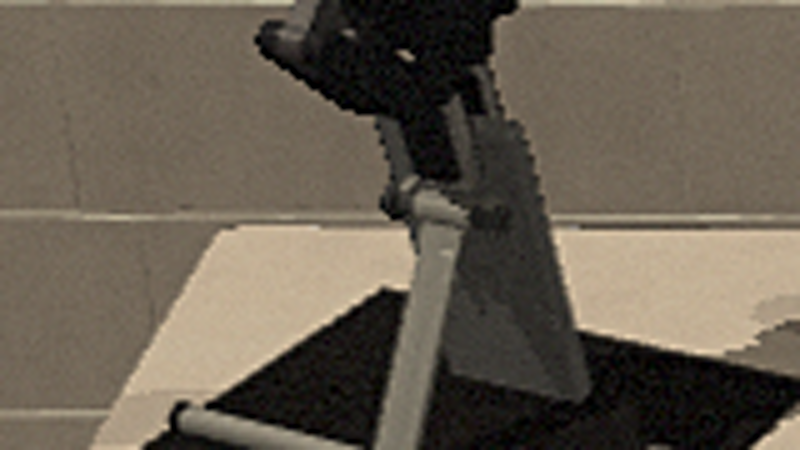

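The crop shows the plate's lower edge on the pad at about (585,395). The bar at about (180,415) still looks slightly above the pad, so I'll lean the target back a little about its lower edge.

send_rows --pt "-0.3 0 0 0 -0.52 -0.03 1" --pt "-0.3 0 0 0 -0.52 -0.03 1" --pt "-0.3 0 0 0 -0.52 -0.03 1" --pt "-0.3 0 0 0 -0.52 -0.03 1" --pt "0 0 0 0 0 0 1" --pt "0 0 0 0 0 0 1" --pt "0 0 0 0 0 0 1" --pt "0 0 0 0 0 0 1" --pt "0 0 0 0 0 0 1" --pt "0 0 0 0 0 0 1"

```text
time_s: 25.35
eef_pos: [0.478, 0.2838, 0.0994]
eef_rot: [0.084, 0.564, 0.813, 0.121]
wrist_force: [-0.9, 0.9, 5.5]
opening: 0.101
grasp_force: 62.1
```

```bash
python3 - <<'E'
from h import *
s=ctrl.get_obs();print(s["wrist_force"].round(2),s["torque"].round(3))
E
python3 pc.py | grep bar
```

```text
[-0.91  0.93  5.54] [0.006 0.161 0.052]
top bar 177 ymin/max -0.0908 -0.0386 x -0.0529 ztop 0.0153 slope 0.02
scene bar 541 ymin/max -0.0829 0.09 x -0.054 ztop 0.02 slope -0.001
```

send_rows --pt "0 0 0 0 0.1 -0.4 1" --pt "-0.3 0 0 0 -0.52 -0.03 1" --pt "-0.3 0 0 0 -0.52 -0.03 1" --pt "0 0 0 0 0 0 1" --pt "0 0 0 0 0 0 1" --pt "0 0 0 0 0 0 1" --pt "0 0 0 0 0 0 1" --pt "0 0 0 0 0 0 1" --pt "0 0 0 0 0 0 1" --pt "0 0 0 0 0 0 1"

```text
time_s: 26.45
eef_pos: [0.4773, 0.2835, 0.0998]
eef_rot: [0.087, 0.563, 0.812, 0.125]
wrist_force: [-0.0, -0.4, 7.4]
opening: 0.098
grasp_force: 62.4
```

```bash
python3 - <<'E'
from h import *
s=ctrl.get_obs();print(s["wrist_force"].round(2),s["torque"].round(3))
E
python3 pc.py | grep bar
```

```text
[-0.02 -0.37  7.43] [ 0.023  0.112 -0.043]
top bar 184 ymin/max -0.0944 -0.0385 x -0.0529 ztop 0.0154 slope -0.003
scene bar 537 ymin/max -0.0833 0.089 x -0.0539 ztop 0.021 slope 0.002
```

send_rows --pt "0.3 0 0 0 0.52 0.03 1" --pt "0.3 0 0 0 0.52 0.03 1" --pt "0.3 0 0 0 0.52 0.03 1" --pt "0.3 0 0 0 0.52 0.03 1" --pt "0 0 0 0 0 0 1" --pt "0 0 0 0 0 0 1" --pt "0 0 0 0 0 0 1" --pt "0 0 0 0 0 0 1" --pt "0 0 0 0 0 0 1" --pt "0 0 0 0 0 0 1"

```text
time_s: 27.55
eef_pos: [0.4782, 0.2839, 0.0993]
eef_rot: [0.08, 0.564, 0.814, 0.116]
wrist_force: [2.3, 0.3, 2.2]
opening: 0.102
grasp_force: 61.5
```

```bash
python3 - <<'E'
from h import *
s=ctrl.get_obs();print(s["wrist_force"].round(2),s["torque"].round(3),s["eef_pos"].round(4),2*np.arcsin(np.hypot(s["eef_rot"][0],s["eef_rot"][3])))
E
python3 pc.py | grep bar
```

```text
[2.31 0.3  2.15] [ 0.191 -0.482 -0.017] [0.4782 0.2839 0.0993] 0.28252523580737254
top bar 180 ymin/max -0.0937 -0.0381 x -0.0526 ztop 0.0153 slope -0.007
scene bar 543 ymin/max -0.0832 0.0901 x -0.0537 ztop 0.02 slope 0.003
```

send_rows --pt "0 0 0 0 0.1 -0.3 1" --pt "0 0 0 0 -0.3 0 1" --pt "0 0 0 0 -0.3 0 1" --pt "0 0 0 0 0 0 1" --pt "0 0 0 0 0 0 1" --pt "0 0 0 0 0 0 1" --pt "0 0 0 0 0 0 1" --pt "0 0 0 0 0 0 1" --pt "0 0 0 0 0 0 1" --pt "0 0 0 0 0 0 1"

```text
time_s: 28.65
eef_pos: [0.4777, 0.2837, 0.0995]
eef_rot: [0.08, 0.564, 0.814, 0.116]
wrist_force: [3.0, 2.5, 3.0]
opening: 0.097
grasp_force: 61.4
```

```bash
python3 - <<'E'
from h import *
s=ctrl.get_obs();print(s["wrist_force"].round(2),s["torque"].round(3),s["eef_pos"].round(4),2*np.arcsin(np.hypot(s["eef_rot"][0],s["eef_rot"][3])))
E
python3 pc.py | grep bar
```

```text
[2.98 2.47 2.96] [ 0.261 -0.715  0.006] [0.4777 0.2837 0.0995] 0.2826231907594908
top bar 194 ymin/max -0.0946 -0.0382 x -0.053 ztop 0.0159 slope 0.021
scene bar 549 ymin/max -0.0831 0.0897 x -0.0541 ztop 0.0203 slope -0.0
```

send_rows --pt "0 0 0 0 0.4 0 1" --pt "0 0 0 0 0.4 0 1" --pt "0 0 0 0 0.4 0 1" --pt "0 0 0 0 0.4 0 1" --pt "0 0 0 0 0 0 1" --pt "0 0 0 0 0 0 1" --pt "0 0 0 0 0 0 1" --pt "0 0 0 0 0 0 1" --pt "0 0 0 0 0 0 1" --pt "0 0 0 0 0 0 1"

```text
time_s: 29.75
eef_pos: [0.4783, 0.284, 0.0992]
eef_rot: [0.08, 0.564, 0.814, 0.115]
wrist_force: [-0.1, -1.1, -0.9]
opening: 0.103
grasp_force: 61.1
```

```bash
python3 - <<'E'
from h import *
s=ctrl.get_obs();print(s["wrist_force"].round(2),s["torque"].round(3),s["eef_pos"].round(4),2*np.arcsin(np.hypot(s["eef_rot"][0],s["eef_rot"][3])))
E
python3 pc.py | grep bar
```

```text
[-0.13 -1.14 -0.88] [-0.171  0.216 -0.047] [0.4783 0.284  0.0992] 0.2806568740603666
top bar 192 ymin/max -0.093 -0.0376 x -0.0531 ztop 0.0159 slope -0.028
scene bar 546 ymin/max -0.0834 0.0907 x -0.0541 ztop 0.0202 slope 0.001
```

send_rows --pt "0 0 0 0 0 0 0.78" --pt "0 0 0 0 0 0 0.72" --pt "0 0 0 0 0 0 0.66" --pt "0 0 0 0 0 0 0.6" --pt "0 0 0 0 0 0 0.5" --pt "0 0 0 0 0 0 0.4" --pt "0 0 0 0 0 0 0.3" --pt "0 0 0 0 0 0 0.2" --pt "0 0 0 0 0 0 0.1" --pt "0 0 0 0 0 0 0.1"

```text
time_s: 30.85
eef_pos: [0.479, 0.2842, 0.0998]
eef_rot: [0.08, 0.564, 0.814, 0.116]
wrist_force: [-0.1, 0.0, -1.1]
opening: 0.452
grasp_force: 0.0
```

send_rows --pt "0 0 0 0 0 -3 0.1" --pt "0 0 0 0 0 -8 0.1" --pt "0 0 0 0 0 -12 0.1" --pt "0 0 0 0 0 -15 0.1" --pt "0 0 0 0 0 -20 0.1" --pt "0 0 0 0 0 -25 0.1" --pt "0 0 0 0 0 -30 0.1" --pt "0 0 0 0 0 -30 0.1" --pt "0 0 0 0 0 -20 0.1" --pt "0 0 0 0 0 0 0.1"

```text
time_s: 31.85
eef_pos: [0.4377, 0.2689, 0.2611]
eef_rot: [0.083, 0.564, 0.813, 0.119]
wrist_force: [0.6, 0.4, 0.3]
opening: 0.451
grasp_force: 0.0
```

```bash
python3 pc.py | grep bar
python3 - <<'E'
from h import *
Y=.358;o=np.array([.478,.286,0]);ex=loc(1,0,0,Y,(0,0));ey=loc(0,1,0,Y,(0,0))
c=ctrl.camera("scene");P=cloud(c)-o;L=np.stack([P@ex,P@ey,P[...,2]],-1)
for zc in(.03,.06,.09,.115):
    m=(abs(L[...,2]-zc)<.006)&(L[...,0]>-.035)&(L[...,0]<.06)&(abs(L[...,1])<.04);q=L[m];print(zc,len(q),np.median(q,axis=0).round(4),q[:,1].min().round(4),q[:,1].max().round(4))
m=(L[...,2]>.06)&(L[...,2]<.15)&(abs(L[...,1])<.04)&(abs(L[...,0])<.06);print("top z",np.percentile(L[m][:,2],99))
cv2.imwrite("pics/s6.png",cv2.resize(c["color"][120:320,80:400,::-1],None,fx=2.4,fy=2.4))
E
```

```text
top bar 299 ymin/max -0.0942 -0.0062 x -0.0525 ztop 0.0158 slope 0.002
scene bar 543 ymin/max -0.083 0.0899 x -0.054 ztop 0.0197 slope -0.001
0.03 138 [ 0.0169 -0.0079  0.03  ] -0.0296 0.0233
0.06 188 [ 0.0074 -0.0064  0.0602] -0.0306 0.0277
0.09 252 [-0.0076 -0.0043  0.0912] -0.0298 0.0258
0.115 213 [-0.0067 -0.0045  0.1162] -0.0296 0.0269
top z 0.1221097648370163
```

View pics/s6.png

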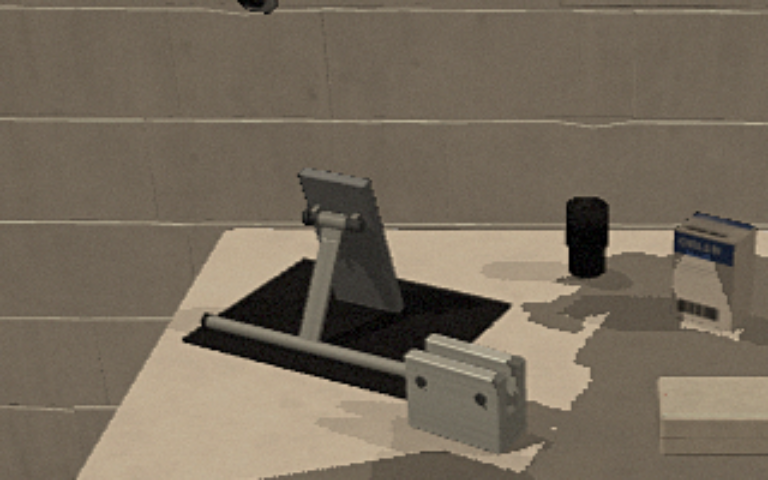

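The last view shows the target standing on the pad and leaning on its leg, with the bar parallel to the near long side. It's released, and the gripper is well clear.

```bash
python3 -c "
from bench import ctrl
print(ctrl.hand_in())"
```

```text
the job is handed in; nothing more can be done
None
```

I swung the leg out to its stop and seated it with a push that peaked at about 11 N at the wrist, roughly 8 N square to the leg. The target now stands released near the middle of the pad (plate about 10 mm past centre, so the footprint sits nearer the middle), leaning on its leg with the leg side towards the robot, and the job was handed in at about 32 s.

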